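# Click the dishwasher's detergent lid shut

### The arm

A 6-joint arm with a two-finger parallel gripper is mounted at the origin on the work surface. World frame = base frame: x ahead of the robot, y to its left, z up, the work surface at z = 0. Lengths are in m, angles in rad, forces in N, time in s.
With the tool pointing down it reaches from about 0.25 to 0.8 m from the base axis. Payload 3.9 kg.
Tool frame: the origin (TCP) lies at the very end of the fingers, on their centre line; the grasp point (between the pads) lies 19 mm behind it; z points along the fingers, y is the direction in which the jaws open and shut (so a half turn about z gives the same grasp; the last joint's range is limited). The gripper opens to 85 mm and grips with 20 to 120 N. Pads are 22 mm wide; open, the fingers measure 114 mm over their backs; the gripper's body (76 mm by 85 mm) begins 54 mm behind the grasp point. The pads swing forward as they close: fully open they stand 13 mm farther back than shut.
Start: joints at [1.231, 0.26, -0.138, 1.173, 0, 1.571], TCP at [0.175, 0.495, 0.231] pointing down, gripper open.
Joint ranges: [-2.78, 2.78], [-0.83, 1.72], [-1.28, 1.37], [-1.9, 2.12], [-1.57, 1.48], [-3.14, 3.14]. Speed limits (rad/s): [2.57, 2.57, 3.14, 3.14, 3.14, 3.14].

### API

Orientations are given as a unit quaternion [x, y, z, w].
In Python, from cell import arm gives the robot as it stands. The module is installed in compiled form; this text tells all that it offers.
- The arm moves only by the tool drive_tool, never from a script. Its argument "targets" is text: rows parted by semicolons, each of 5 numbers parted by spaces: the opening, from 0 (shut) to 1 (fully open), then the shift along the tool's x, y, z in mm, then the turn about the tool's z in rad. In form: grip tx ty tz yaw; .... A call has 1 to 12 rows; each row shifts and turns the commanded pose from where the row before left it, along the tool's axes as they then stand; what a row does not reach is not made up. A row lasts 1/10 s, in which the tool goes at most 50 mm and 8.59 degrees, less where a joint would pass 70% of its speed; a pose out of reach is approached as far as the arm can. A call is refused whole if a number of a shift passes 50 or a number of a turn 0.15, either way. A call with a gripper value outside its range is refused whole. The fingers move at their own pace and stop on an object; the grip force is fixed at half the most. Time passes only in rows, so rows that do not move let the fingers close. It gives the time, the measured TCP pose, the force and the opening at its end, in the units of the state.
- arm.sense(): the state, without advancing time (a new reading comes with each control period).
- arm.camera(name): name is "scene" or "top"; returns a dict with "img" (480x640x3 uint8, red, green, blue), "camera_matrix" (3x3 intrinsics, pixels), "rvec" (rotation vector, rad) and "tvec" (3), from world to camera coordinates, as OpenCV has them. Camera axes: x right, y down, z forward; pixel columns grow to the right and rows downward; lengths in m; the calibration is good to about 2 mm. A picture is of the moment at which its call begins. There is no depth.
- arm.sign_off(): hands the job in, once; it reports no verdict.
The state is a dict: "time_s": time; "joints": joint angles; "dq": joint speeds; "effort": joint torques, N m; "tool_pos": TCP position; "tcp_rot": TCP orientation; "force": force on the tool from outside, world axes, zero at the start; "moment": the same for the moment, N m; "opening": finger opening in m.
Only numpy, scipy, OpenCV 4.12 (cv2) and the standard library are available. Lean on these libraries where they do the work, as an engineer would, in place of code of your own. Each camera call takes 0.05 s, during which the arm holds its last target.

### The job

The dishwasher's inner door lies face up on the bench and must go back on with its detergent dispenser closed. With the fingertips, push the white sliding lid along its rails until it clicks home into its catch; just push, do not pinch it, and do not ram it against its stop. Leave the loose parts lying on the door where they are, and finish with the hand clear.

Things in the scene. Friction and masses are not known exactly. Their poses are not given: they have to be found in the camera images.
- door: Steel inner door of a slim dishwasher, 400 x 580 mm, fixed face up on two battens. Origin: centre of its outline, on the bench; z up; face 70 mm above the bench. Its +y (580 mm side) is the way the lid slides to shut; x runs across. A grey plastic dispenser, 138 mm across x, y = -101 to 139 mm, is set in it; behind the open lid (-y) its frame is at most 73 mm above the bench.
- lid (a joint): White sliding lid: how far it still stands open, m. 0 = home against its stop (firm: arrive slowly, under 50 mm/s); most 0.062. Stays where left; drag 1.5 N. At 9.5 mm a spring roller meets the nose of its tongue: the push peaks at 6 to 9 N near 9 mm, then falls; from about 3 mm the roller draws it home by itself and holds it, so the push drops to nothing, then the stop pushes back.
- thumb_step (a point): Centre of the lid's push face: upright, 88 mm wide along x, 73 to 85 mm above the bench (point at 79). It looks to the door's -y: push it from that side towards +y. In the door's frame at x = 0, y = 13 mm when home, less the opening. Moves with the lid, axes as the door's. Ahead of it the step slopes down over 26 mm; behind it the lid is flat for 32 mm.
- lid_front (a point): Middle of the lid's leading top edge, 73 mm above the bench. The lid is 94 mm across x (3 mm under each rail) and 78 mm along y, flat top at 73 mm. Its two rails lie 44 to 56 mm either side of x = 0, tops 77.5 mm above the bench. Home, this edge stands 2 mm short of the latch housing.
- latch_face (a point): Middle of the latch housing's face that the lid runs up to, 73 mm above the bench, fixed to the door. The housing is 112 mm across x, 18 mm along y, top 84 mm above the bench; beyond it is a fixed round blue rinse-aid cap, top 89 mm above the bench.
- valve: Loose water inlet valve, white plastic with a round coil and steel bracket, 75 x 50 x 50 mm high, 150 g, lying on the door. Origin: centre of the underside. Leave it alone.
- salt_cap: Loose dark round screw cap with a grip bar, 62 mm across, 31 mm high, 60 g, lying on the door. Origin: centre of the underside. Leave it alone.
- screwdriver: Loose screwdriver, 190 mm long, handle 26 mm thick, lying on the door roughly along its y axis. Origin: middle of its length, on the face. Leave it alone.

How it is judged:
At the end, for the whole second after the job is handed in: The lid is home in its catch (within 2 mm of its end position) and at rest, and the valve, the cap and the screwdriver lie within 12 mm of where they were (value of joint lid between -0.002 and 0.002 m and velocity of joint lid between -0.005 and 0.005 m/s and distance of each of valve, salt_cap, screwdriver from where it was at the start of the episode below 0.012 m); the robot touches nothing.
It fails at once if the lid is rammed: struck or pressed by the fingers with more than 80 N (contact force between the fingers and lid above 80 N).
It fails at once if the lid is pushed with the arm or the gripper's body instead of the fingers (contact force between the arm and lid above 2 N).
It fails at once if the lid's step is pinched: fingers squeeze its push face and its slope at once (contact force between the fingers and lid_c0 above 2 N and contact force between the fingers and lid_c1 above 2 N).
It fails at once if a loose part on the door is pushed away or lifted (distance of any of valve, salt_cap, screwdriver from where it was at the start of the episode above 0.015 m).
It also fails if it takes over 38 s, if anything falls off the work surface, if the arm or the gripper's body presses on something with over 40 N, if the wrist force passes 120 N, or if a joint passes its speed limit or range.

## Working session

There is one attempt and no reset: what is moved stays moved. The work goes in short steps, Python scripts to look and compute and a tool call to move; the robot and the scene stay as the last step left them, time stands still between calls to the robot, and variables do not carry over. Pictures are saved under pics/ and viewed, and the job is handed in when it is done.

Besides the shell and the picture viewer there is one more tool, called as name(argument=value, ...) on one line, values as JSON. drive_tool: Moves the arm, as the interface text tells. Its arguments: {"type":"object","properties":{"targets":{"type":"string"}},"required":["targets"]}

```bash
mkdir -p pics
python3 - <<'E'
from cell import arm
import cv2,numpy as np,pickle
s=arm.sense()
for k in s: print(k,np.round(s[k],4))
d={}
for n in("scene","top"):
    c=arm.camera(n); d[n]=c
    cv2.imwrite(f"pics/{n}0.png",c["img"][:,:,::-1])
    print(n,c["camera_matrix"].tolist(),c["rvec"],c["tvec"])
pickle.dump(d,open("c0.pkl","wb"))
E
```

```text
time_s 0.0
joints [ 1.231   0.2607 -0.1394  1.1727 -0.      1.5708]
dq [ 0.0003 -0.0011 -0.0013  0.0007 -0.0006 -0.0013]
effort [ 5.00000e-04 -4.05678e+01  2.53922e+01  1.87000e-02  2.00000e-04
 -0.00000e+00]
tool_pos [0.1748 0.4943 0.2305]
tcp_rot [ 1.691e-01  9.856e-01 -9.000e-04 -2.000e-04]
force [ 1.1801 -0.1237 -0.193 ]
moment [-0.0281  0.0091 -0.0229]
opening 0.0853
scene [[513.2088293382609, 0.0, 314.2812683585257], [0.0, 513.2088293382609, 233.63932964082247], [0.0, 0.0, 1.0]] [ 0.99099943  2.29493331 -1.17170742] [ 0.41809672 -0.16742358  1.19588938]
top [[536.6090640500838, 0.0, 324.6577687744732], [0.0, 536.6090640500838, 229.42733131103597], [0.0, 0.0, 1.0]] [ 1.99876345 -2.20737314  0.24344839] [0.01920437 0.56732094 0.65918168]
```

View pics/scene0.png

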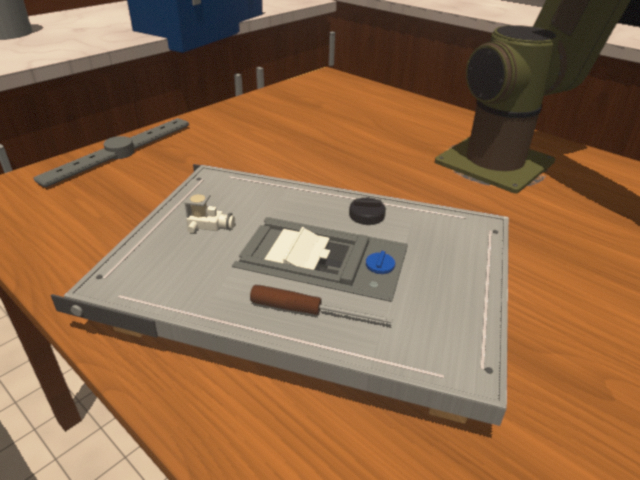

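View pics/top0.png

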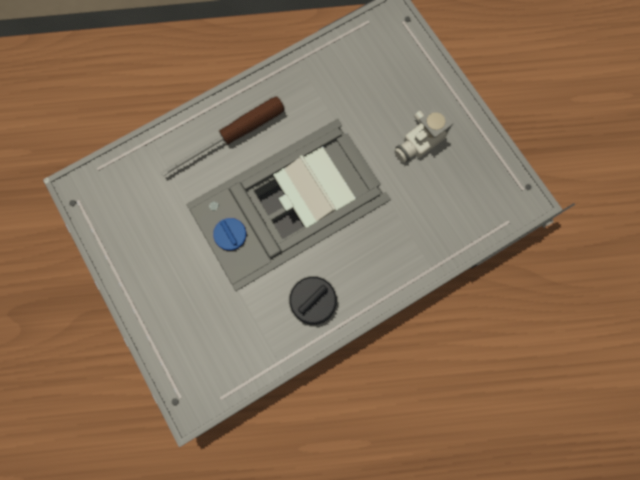

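The top view shows the white lid at about (313,188), with its tongue at (285,203). The blue cap is at (229,234), the black cap at (313,300), the valve at (424,138) and the screwdriver at (225,137). The lid has to move toward the blue cap, left and down in the image. Next I'll zoom in.

```bash
cat > h.py <<'E'
import cv2,numpy as np,pickle
def ray(c,uv):
    R,_=cv2.Rodrigues(np.array(c["rvec"])); t=np.array(c["tvec"]).reshape(3)
    p=cv2.undistortPoints(np.array([[uv]],float),c["camera_matrix"],None)[0,0]
    d=R.T@np.array([p[0],p[1],1]); return -R.T@t,d/np.linalg.norm(d)
def onz(c,uv,z):
    o,d=ray(c,uv); return o+d*(z-o[2])/d[2]
def tri(c1,u1,c2,u2):
    o1,d1=ray(c1,u1);o2,d2=ray(c2,u2)
    k=np.linalg.lstsq(np.c_[d1,-d2],o2-o1,rcond=None)[0]
    a=o1+k[0]*d1;b=o2+k[1]*d2; return (a+b)/2,np.linalg.norm(a-b)
def proj(c,P): return cv2.projectPoints(np.array(P,float).reshape(-1,3),np.array(c["rvec"]),np.array(c["tvec"]),c["camera_matrix"],None)[0].reshape(-1,2)
E
python3 - <<'E'
from h import *
d=pickle.load(open("c0.pkl","rb"))
t=d["top"]["img"][110:300,180:400,::-1]; cv2.imwrite("pics/tz.png",cv2.resize(t,None,fx=3.5,fy=3.1,interpolation=cv2.INTER_CUBIC)[:600,:800])
s=d["scene"]["img"][205:310,225:415,::-1]; cv2.imwrite("pics/sz.png",cv2.resize(s,None,fx=4,fy=4,interpolation=cv2.INTER_CUBIC))
E
```

```text
(no output)
```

View pics/tz.png

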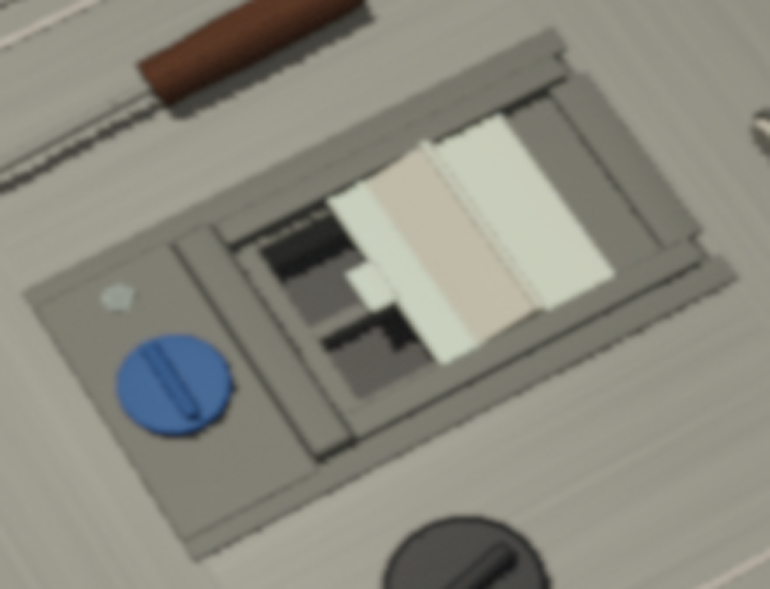

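View pics/sz.png

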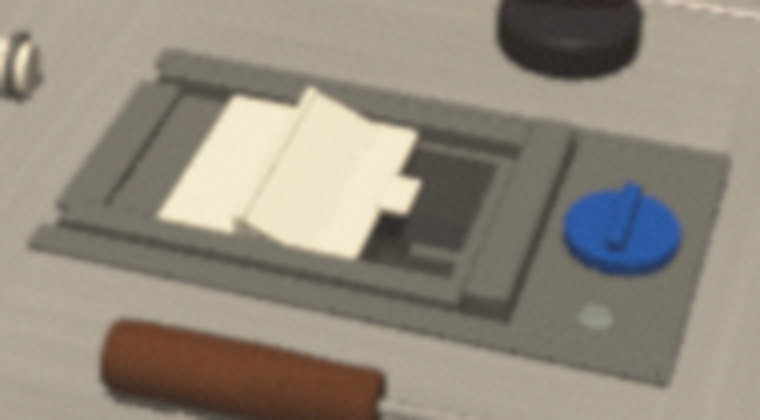

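Run:
```python
from h import *
d=pickle.load(open("c0.pkl","rb"));T=d["top"];S=d["scene"]
tz=lambda x,y:(180+(x+.5)/3.5-.5,110+(y+.5)/3.1-.5); sz=lambda x,y:(225+(x+.5)/4-.5,205+(y+.5)/4-.5)
pts=dict(frontA=((328,200),(360,258),.073),frontB=((443,363),(417,130),.073),ridgeA=((426,142),(238,222),.085),ridgeB=((542,310),(310,90),.085),
 backA=((500,115),(160,218),.073),backB=((613,272),(235,95),.073),latchA=((218,228),(462,300),.084),latchB=((352,440),(530,122),.084))
for k,(a,b,z) in pts.items():
    P,e=tri(T,tz(*a),S,sz(*b)); print(k,np.round(P*1000,1),"gap",round(e*1000,1),"top@z",np.round(onz(T,tz(*a),z)*1000,1)," scene@z",np.round(onz(S,sz(*b),z)*1000,1))
# door corners
c=[onz(T,p,.07)[:2] for p in [(46,181),(183,443),(560,210),(407,0)]]
c=np.array(c);print(c, [np.linalg.norm(c[i]-c[i-1]) for i in range(4)],c.mean(0))
img=T["img"];h=cv2.cvtColor(img,cv2.COLOR_RGB2HSV)
m=cv2.inRange(h,(100,120,60),(125,255,255)); mm=cv2.moments(m,True);u=(mm["m10"]/mm["m00"],mm["m01"]/mm["m00"]);print("blue",u,onz(T,u,.089))
# white lid mask
m=((img.min(2)>150)).astype(np.uint8); n,l,st,ce=cv2.connectedComponentsWithStats(m)
for i in range(1,n):
    if st[i,4]>100: print(st[i],ce[i])
for n_,p,z in [("valve",(424,138),.095),("cap",(313,300),.1),("sdtip",(168,175),.075),("sdh",(282,103),.083)]: print(n_,onz(T,p,z))
```

```text
frontA [646.3  26.1  75.7] gap 3.0 top@z [648.2  25.1  73. ]  scene@z [643.1  25.3  73. ]
frontB [569.9 -12.4  73.9] gap 1.1 top@z [570.4 -12.8  73. ]  scene@z [568.7 -12.7  73. ]
ridgeA [667.3 -14.7  81.8] gap 1.7 top@z [666.7 -15.4  85. ]  scene@z [669.7 -11.   85. ]
ridgeB [587.9 -52.7  82.5] gap 1.0 top@z [586.9 -52.2  85. ]  scene@z [590.7 -50.7  85. ]
backA [679.6 -44.4  74.5] gap 2.3 top@z [681.  -45.4  73. ]  scene@z [677.9 -44.7  73. ]
backB [603.6 -81.1  74.4] gap 1.0 top@z [604.4 -81.6  73. ]  scene@z [602.  -82.1  73. ]
latchA [638.1  68.9  75.8] gap 1.7 top@z [635.9  67.1  84. ]  scene@z [645.2  75.6  84. ]
latchB [539.8  22.9  79.6] gap 2.6 top@z [538.2  23.6  84. ]  scene@z [545.5  25.4  84. ]
[[ 0.67054181  0.33553505]
 [ 0.3150518   0.1623422 ]
 [ 0.5602207  -0.35426377]
 [ 0.89918325 -0.19231339]] [np.float64(0.5752398457566097), np.float64(0.39543509191141746), np.float64(0.5718299720087575), np.float64(0.3756641236485902)] [ 0.61124939 -0.01217498]
blue (229.61867704280155, 233.98573281452659) [0.5669619  0.08676724 0.089     ]
[ 98  83 157  86 351] [170.36467236 128.42165242]
[403 124  26  28 352] [415.43181818 139.34375   ]
[ 275  148   80   79 3587] [313.14859214 186.74323948]
[ 78 201 103 197 582] [130.73024055 302.83333333]
[220 221 288 178 886] [338.44920993 325.33521445]
[241 261  55  35 250] [263.376 279.832]
valve [ 0.67105086 -0.18116087  0.095     ]
cap [ 0.47025362 -0.01314756  0.1       ]
sdtip [0.6606254  0.16763127 0.075     ]
sdh [0.74679692 0.00445065 0.083     ]
```

drive_tool(targets="0 -16 -10 0 0; 0 -32 -19 0 0; 0 -32 -19 0 0; 0 -32 -19 0 0; 0 -32 -19 0 0; 0 -32 -19 0 0; 0 -32 -19 0 0; 0 -32 -19 0 0; 0 -32 -19 0 0; 0 -32 -19 0 0; 0 -16 -10 0 0; 0 0 0 0 0")

```text
time_s: 1.3
tool_pos: [0.414, 0.2064, 0.2309]
tcp_rot: [0.171, 0.985, -0.0, -0.0]
force: [0.2, 0.1, -0.0]
opening: 0.0
```

drive_tool(targets="0 -16 -10 0 0; 0 -32 -19 0 0; 0 -32 -19 0 0; 0 -32 -19 0 0; 0 -32 -19 0 0; 0 -32 -19 0 0; 0 -32 -19 0 0; 0 -32 -19 0 0; 0 -32 -19 0 0; 0 -32 -19 0 0; 0 -16 -10 0 0; 0 0 0 0 0")

```text
time_s: 2.5
tool_pos: [0.6522, -0.0794, 0.23]
tcp_rot: [0.17, 0.985, -0.0, -0.0]
force: [-0.9, 0.5, 0.1]
opening: 0.0002
```

drive_tool(targets="0 0 0 0 0.13; 0 0 0 0 0.13; 0 0 0 0 0.13; 0 0 0 0 0.13; 0 0 0 0 0.13; 0 0 0 0 0.13; 0 0 0 0 0.01; 0 0 0 0 0")

```text
time_s: 3.3
tool_pos: [0.6505, -0.0771, 0.2313]
tcp_rot: [0.534, 0.846, 0.0, -0.0]
force: [-0.2, 0.2, -0.1]
opening: 0.0
```

Run:
```python
from cell import arm
from h import *
from scipy.spatial.transform import Rotation as R
s=arm.sense();print(s["tool_pos"],s["joints"],R.from_quat(s["tcp_rot"]).as_matrix().round(4),s["force"])
c=arm.camera("scene");cv2.imwrite("pics/s1.png",c["img"][:,:,::-1])
c=arm.camera("top");cv2.imwrite("pics/t1.png",c["img"][:,:,::-1])
```

```text
[ 0.65046626 -0.07709892  0.23129671] [-1.18175780e-01  4.90990282e-01  2.17705280e-01  1.29824258e+00
  4.03818687e-04  1.00790268e+00] [[-4.302e-01  9.027e-01 -7.000e-04]
 [ 9.027e-01  4.302e-01  5.000e-04]
 [ 7.000e-04 -4.000e-04 -1.000e+00]] [-0.19311151  0.2024304  -0.13665216]
```

View pics/s1.png

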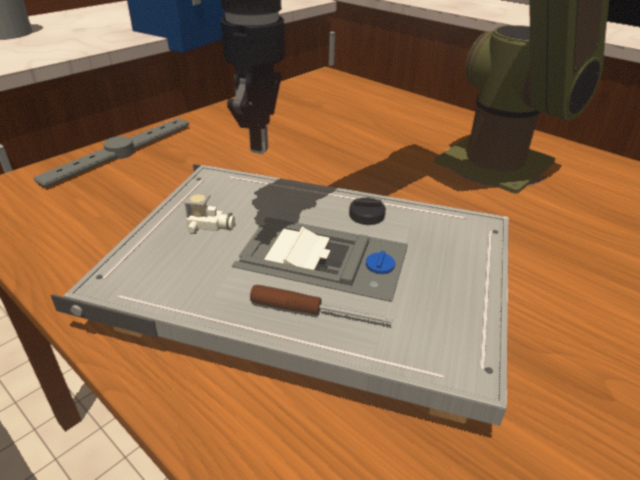

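View pics/t1.png

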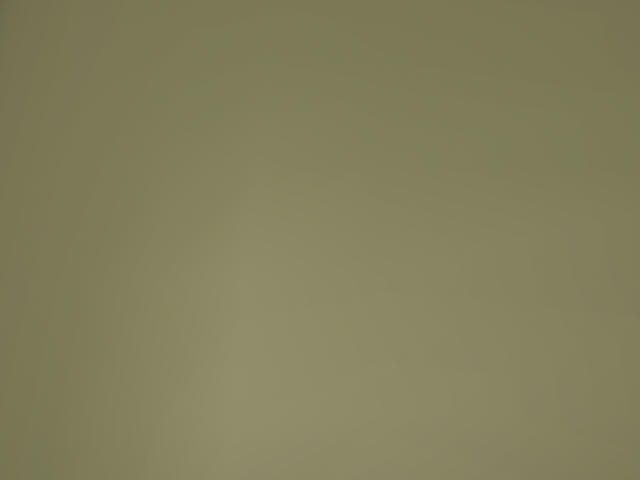

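The scene view shows the shut fingertips at (259,150), above the open end of the dispenser. The arm now blocks the top camera. I'll descend behind the lid.

drive_tool(targets="0 0 -1 15 0; 0 0 -1 30 0; 0 0 0 30 0; 0 0 0 30 0; 0 0 0 20 0; 0 0 0 12 0; 0 0 0 8 0; 0 0 0 6 0; 0 0 0 0 0; 0 0 0 0 0")

```text
time_s: 4.4
tool_pos: [0.6499, -0.0794, 0.0812]
tcp_rot: [0.535, 0.845, 0.0, 0.001]
force: [-0.3, -0.1, 0.2]
opening: 0.0002
```

Run:
```python
from cell import arm
from h import *
s=arm.sense();print(s["tool_pos"],s["force"])
c=arm.camera("scene");cv2.imwrite("pics/s2.png",cv2.resize(c["img"][150:330,200:430,::-1],None,fx=3.3,fy=3.3,interpolation=cv2.INTER_CUBIC))
```

```text
[ 0.64992213 -0.07941427  0.0811888 ] [-0.31849959 -0.11661345  0.16708068]
```

View pics/s2.png

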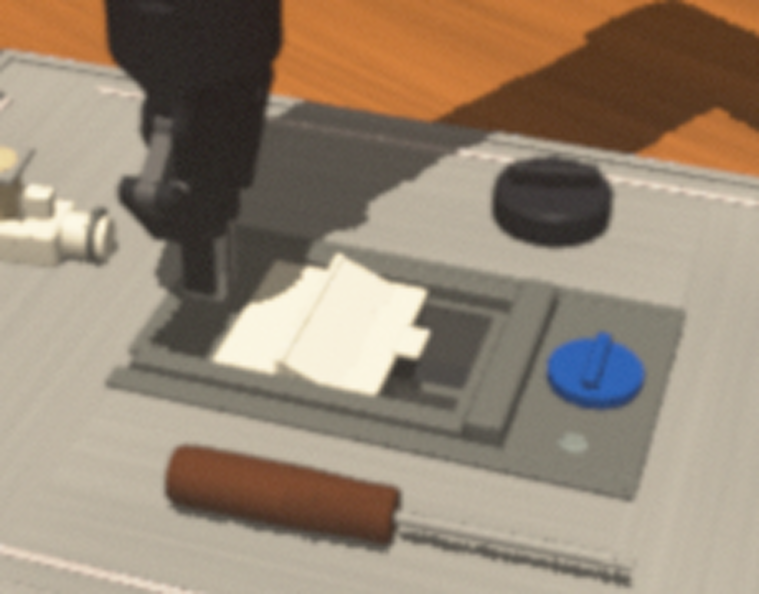

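The finger stands behind the lid at zoom (207,290), clear of the valve and rails. I'll lower it slightly and approach.

drive_tool(targets="0 0 0 3 0; 0 3 0 1 0; 0 5 0 0 0; 0 5 0 0 0; 0 5 0 0 0; 0 5 0 0 0; 0 4 0 0 0; 0 0 0 0 0")

```text
time_s: 5.25
tool_pos: [0.6374, -0.0543, 0.0764]
tcp_rot: [0.535, 0.845, -0.0, -0.0]
force: [0.8, 0.0, -0.1]
opening: 0.0001
```

drive_tool(targets="0 3 0 0 0; 0 3 0 0 0; 0 3 0 0 0; 0 3 0 0 0")

```text
time_s: 5.65
tool_pos: [0.6327, -0.0443, 0.0763]
tcp_rot: [0.535, 0.845, -0.0, 0.0]
force: [-0.2, -1.0, -0.9]
opening: 0.0001
```

drive_tool(targets="0 3 0 0 0; 0 3 0 0 0; 0 3 0 0 0; 0 3 0 0 0")

```text
time_s: 6.05
tool_pos: [0.6274, -0.0331, 0.0763]
tcp_rot: [0.535, 0.845, -0.0, 0.0]
force: [0.8, -1.7, -0.7]
opening: 0.0003
```

Run:
```python
from cell import arm
from h import *
s=arm.sense();print(s["tool_pos"],s["force"])
c=arm.camera("scene");cv2.imwrite("pics/s3.png",cv2.resize(c["img"][150:330,200:430,::-1],None,fx=3.3,fy=3.3,interpolation=cv2.INTER_CUBIC))
```

```text
[ 0.62739336 -0.03314458  0.07632098] [ 0.80663349 -1.67684512 -0.72145297]
```

View pics/s3.png

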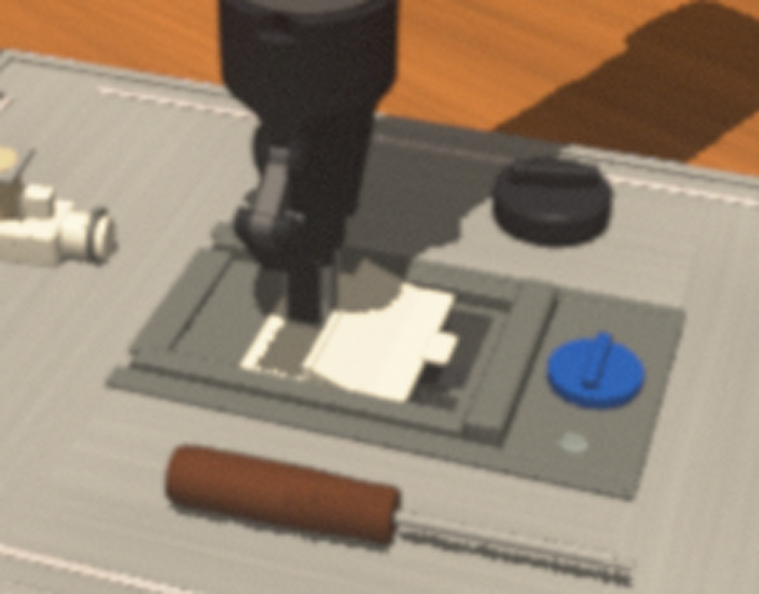

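The finger is on the push face and the lid is moving: its front corner went from zoom (425,290) to (455,295). The drag force is about 1.8 N.

drive_tool(targets="0 3 0 0 0; 0 3 0 0 0; 0 3 0 0 0; 0 3 0 0 0; 0 2 0 0 0")

```text
time_s: 6.6
tool_pos: [0.6213, -0.0203, 0.0763]
tcp_rot: [0.535, 0.845, -0.0, -0.0]
force: [0.5, -1.9, -0.5]
opening: 0.0002
```

Run:
```python
from cell import arm
from h import *
s=arm.sense();print(s["tool_pos"],s["force"])
c=arm.camera("scene");pickle.dump(c,open("c4.pkl","wb"));cv2.imwrite("pics/s4.png",cv2.resize(c["img"][205:305,260:390,::-1],None,fx=6,fy=6,interpolation=cv2.INTER_CUBIC))
```

```text
[ 0.62131214 -0.02025717  0.07629399] [ 0.52215615 -1.89862528 -0.47696365]
```

View pics/s4.png

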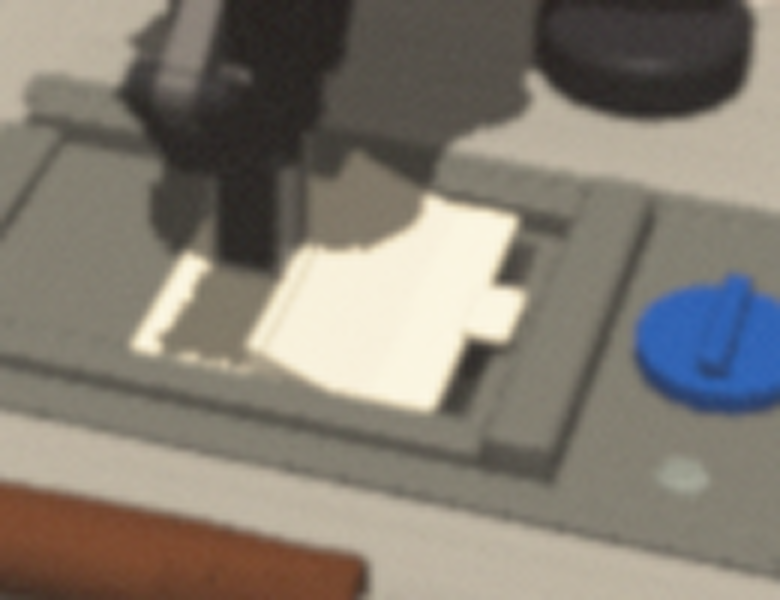

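drive_tool(targets="0 2 0 0 0; 0 2 0 0 0; 0 2 0 0 0")

```text
time_s: 6.95
tool_pos: [0.6191, -0.0155, 0.0764]
tcp_rot: [0.535, 0.845, -0.0, 0.0]
force: [0.0, -5.3, -1.9]
opening: -0.0
```

drive_tool(targets="0 1.5 0 0 0; 0 1.5 0 0 0")

```text
time_s: 7.15
tool_pos: [0.6188, -0.0148, 0.0764]
tcp_rot: [0.536, 0.844, -0.002, 0.002]
force: [3.5, -10.3, -1.7]
opening: -0.0002
```

drive_tool(targets="0 1.5 0 0 0; 0 1.5 0 0 0")

```text
time_s: 7.35
tool_pos: [0.6183, -0.0138, 0.0765]
tcp_rot: [0.536, 0.844, -0.003, 0.004]
force: [3.0, -8.8, -1.4]
opening: -0.0002
```

The force peaked near 11 N and is now falling, so the roller has been met. I'll continue gently.

drive_tool(targets="0 1 0 0 0; 0 1 0 0 0")

```text
time_s: 7.55
tool_pos: [0.6154, -0.0077, 0.0763]
tcp_rot: [0.536, 0.845, 0.0, -0.0]
force: [0.1, -1.1, 0.2]
opening: -0.0002
```

drive_tool(targets="0 1 0 0 0; 0 1 0 0 0")

```text
time_s: 7.75
tool_pos: [0.6154, -0.0075, 0.0764]
tcp_rot: [0.536, 0.845, -0.001, 0.002]
force: [3.4, -8.1, -2.3]
opening: 0.0002
```

drive_tool(targets="0 1 0 0 0; 0 1 0 0 0")

```text
time_s: 7.95
tool_pos: [0.6153, -0.0075, 0.0765]
tcp_rot: [0.536, 0.844, -0.002, 0.003]
force: [4.2, -12.8, -3.9]
opening: 0.0001
```

The push dropped to nothing and then hit a firm stop 8 mm after the peak, which matches the lid being home. I'll back off, lift and check.

drive_tool(targets="0 -4 0 0 0; 0 -6 0 0 0; 0 -8 0 0 0; 0 -4 0 0 0; 0 0 0 -10 0; 0 0 0 -30 0; 0 0 0 -40 0; 0 0 0 -40 0; 0 0 0 -30 0; 0 0 0 0 0; 0 0 0 0 0")

```text
time_s: 9.05
tool_pos: [0.6237, -0.024, 0.2277]
tcp_rot: [0.535, 0.845, 0.001, 0.001]
force: [-0.7, -0.0, 0.4]
opening: -0.0001
```

drive_tool(targets="0 -20 0 0 0; 0 -40 0 0 0; 0 -40 0 0 0; 0 -40 0 0 0; 0 -40 0 0 0; 0 -40 0 0 0; 0 -40 0 0 0; 0 -30 0 0 0; 0 -15 0 0 0; 0 0 0 0 0; 0 0 0 0 0")

```text
time_s: 10.15
tool_pos: [0.7528, -0.3005, 0.2238]
tcp_rot: [0.536, 0.844, -0.0, -0.002]
force: [1.0, 0.3, 0.0]
opening: 0.0003
```

Run:
```python
from cell import arm
from h import *
s=arm.sense();print(s["time_s"],s["tool_pos"],s["force"])
d={n:arm.camera(n) for n in("scene","top")};pickle.dump(d,open("c5.pkl","wb"))
a=cv2.resize(d["scene"]["img"][190:340,180:430,::-1],None,fx=3.2,fy=3.2,interpolation=cv2.INTER_CUBIC);cv2.imwrite("pics/s5.png",a)
cv2.imwrite("pics/t5.png",d["top"]["img"][:,:,::-1])
```

```text
10.15 [ 0.75276005 -0.30048772  0.22384652] [1.04782481 0.28721327 0.02009358]
```

View pics/s5.png

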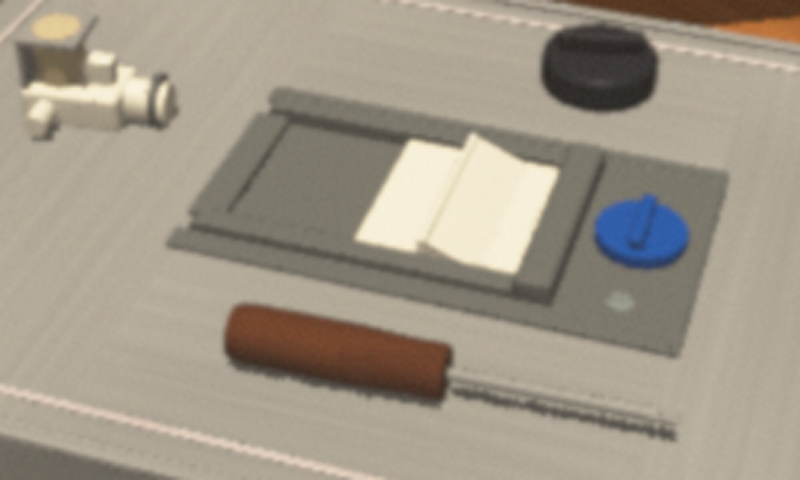

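View pics/t5.png

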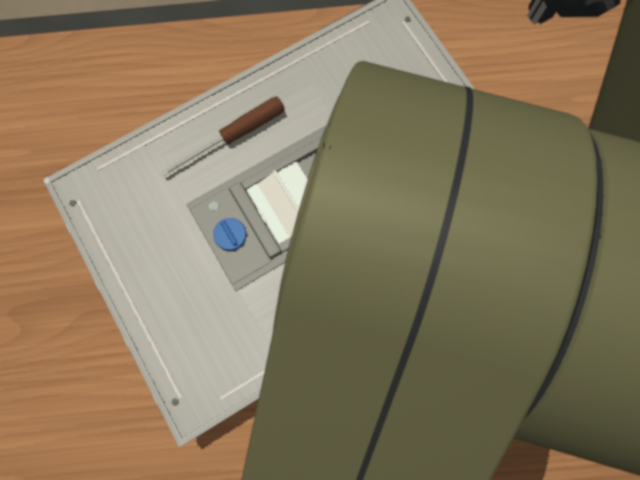

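The lid now runs up to the latch housing: in the scene crop its front edge spans (555,165)–(520,272), and the tongue is hidden. The loose parts look unmoved. I'll check this with numbers.

Run:
```python
from h import *
a=pickle.load(open("c0.pkl","rb"));b=pickle.load(open("c5.pkl","rb"))
A=cv2.cvtColor(a["scene"]["img"],6).astype(np.float32);B=cv2.cvtColor(b["scene"]["img"],6).astype(np.float32)
for n,(x,y,w,h) in dict(valve=(180,190,60,50),cap=(343,192,50,36),sd=(245,282,150,48)).items():
    print(n,cv2.phaseCorrelate(A[y:y+h,x:x+w].copy(),B[y:y+h,x:x+w].copy()),np.abs(A-B)[y:y+h,x:x+w].max())
# lid displacement: ridge/back corners in the scene, before/after, z known
sz=lambda x,y:(225+(x+.5)/4-.5,205+(y+.5)/4-.5); s5=lambda x,y:(180+(x+.5)/3.2-.5,190+(y+.5)/3.2-.5)
S=a["scene"];u=np.array([-.43,.903])
for n,p,q,z in [("backA",(160,218),(356,241),.073),("backB",(235,95),(411,139),.073),("ridgeA",(240,222),(420,243),.085),("ridgeB",(310,90),(472,135),.085),("frontA",(360,258),(517,274),.073)]:
    dd=(onz(S,s5(*q),z)-onz(S,sz(*p),z))[:2]*1000; print(n,dd.round(1),"along",(dd@u).round(1))
cv2.imwrite("pics/t5z.png",cv2.resize(b["top"]["img"][150:270,180:320,::-1],None,fx=5,fy=5,interpolation=cv2.INTER_CUBIC))
```

```text
valve ((0.06360617516359923, -0.021402724662920036), 0.9603204912344615) 15.0
cap ((0.10850832937466492, 0.1419798427488388), 0.9702192767461141) 51.0
sd ((0.04866661969373354, 0.03419525020333225), 0.9989950381384956) 13.0
backA [-17.5  38.2] along 42.0
backB [-18.4  38. ] along 42.2
ridgeA [-17.4  36.3] along 40.2
ridgeB [-18.1  37.4] along 41.5
frontA [-16.4  37.2] along 40.6
```

View pics/t5z.png

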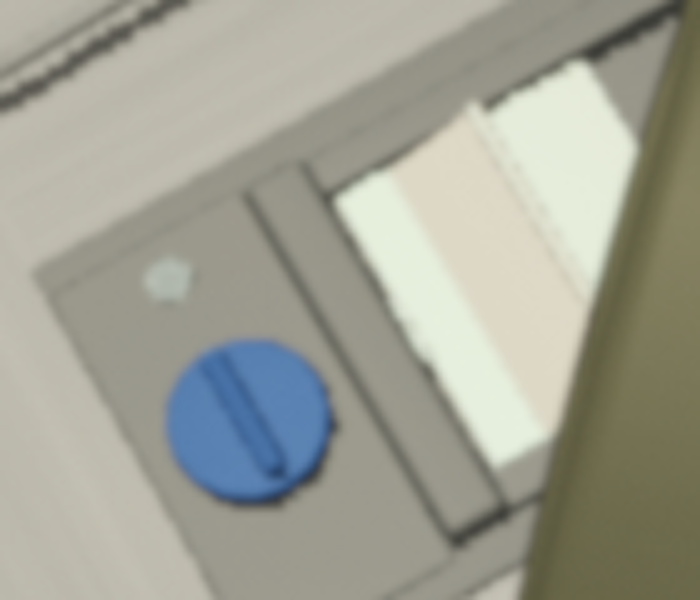

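```bash
python3 -c "
from cell import arm
print(arm.sign_off())"
```

```text
the job is handed in; nothing more can be done
None
```

The lid is home in its catch, and I handed the job in with the hand clear at about 10 s of the 38 s allowed. The sign-off gives no verdict, so this rests on my own checks.

I pushed the lid's step with the shut fingertips at about 20–30 mm/s, slowing to 10 mm/s for the last stretch.

- **Latching:** The push force peaked at about 11 N at the roller, then fell to about 1 N. It rose to about 14 N against the stop, 8 mm after the peak. I then backed off, lifted and moved away.
- **Lid position:** The pictures show the lid moved about 41 mm. Its front edge stands roughly 2 mm from the latch housing, as expected when home.
- **Loose parts:** In the scene view, the valve, cap and screwdriver shifted by less than 0.2 px.
- **Limits of the checks:** The roller peak read higher than the stated 6–9 N. The reading includes drag, and I took it as the catch. At the end the arm hid part of the door from the top camera, including the valve and cap, so those two were checked only in the scene view.

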